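# Sort adhesive cartridges by plunger position into the bays of a sorting board

## Robot

A 6-joint arm with a two-finger parallel gripper is mounted at the origin on the work surface. World frame = base frame: x ahead of the robot, y to its left, z up, the work surface at z = 0. Lengths are in m, angles in degrees, forces in N, time in s.
With the tool pointing down it reaches from about 0.3 to 0.85 m from the base axis. Payload 5.4 kg.
Tool frame: the origin (TCP) lies midway between the tips of the shut fingers; the grasp point (between the pads) lies 19 mm behind it; z points along the fingers, x is the direction in which the jaws open and shut, and the axes are right-handed (so a half turn about z gives the same grasp; the last joint's range is limited). The gripper opens to 85 mm and grips with 20 to 120 N. Pads are 22 mm wide; open, the fingers measure 114 mm over their backs; the gripper's body (76 mm by 85 mm) begins 54 mm behind the grasp point. The pads swing forward as they close: fully open they stand 13 mm farther back than shut.
Start: joints at [54.712, 9.076, 91.501, -0, 79.423, -12.038], TCP at [0.227, 0.528, 0.231] pointing down, gripper open.
Joint ranges: [-166.64, 166.64], [-54.1, 131.32], [10.49, 154.53], [-73.88, 253.88], [9.74, 151.15], [-171.62, 171.62]. Speed limits (degrees/s): [147.25, 147.25, 180, 180, 180, 180].

## Interface

Orientations are given as [roll, pitch, yaw] about the fixed x, y, z axes, in that order (R = Rz(yaw) Ry(pitch) Rx(roll)).
In Python, from rig import env gives the robot as it stands. Calls block until the motion is done:
- env.reach(position, orientation): joint-space move of the TCP to a pose.
- env.movel(position, ori=None, feed=0.15, threshold=None): straight line of the TCP; ori=None keeps the orientation; feed is the mean speed in m/s. With threshold (N) it stops when the force on the tool has changed by that much, and returns True; else False.
- env.move_j(angles): joint-space move.
- env.command_gripper(opening, grasp_force=None): finger opening in m; grasp_force is the grip in N (None keeps the last); returns when the fingers have stopped.
- env.sleep(seconds).
- env.inverse_kinematics(position, orientation): joint angles nearest the present ones, or None.
- env.state(): the state.
- env.camera(name): name is "side" or "top"; returns the picture (384x512x3 uint8, red, green, blue); there is no depth.
- env.camera_params(name): a dict with "fx", "fy", "cx", "cy" (pixels), "distortion" ([k1, k2, p1, p2, k3] as OpenCV has them; the pictures are not rectified), "R" (3x3) and "t" (3): a world point X has camera coordinates R X + t. Camera axes: x right, y down, z forward; pixel columns grow to the right and rows downward; lengths in m; the calibration is good to about 2 mm. A picture is of the moment at which its call begins. camera_params takes no time and is no camera call.
A pose or a line that the arm cannot do raises env.IKError and nothing moves.
- env.finish_job(): hands the job in, once; it reports no verdict.
The state is a dict: "time": time; "joint_pos": joint angles; "dq": joint speeds; "joint_efforts": joint torques, N m; "eef_pos": TCP position; "tcp_rot": TCP orientation; "contact_force": force on the tool from outside, world axes, zero at the start; "wrist_torque": the same for the moment, N m; "opening": finger opening in m.
Only numpy, scipy, OpenCV 4.12 (cv2) and the standard library are available. Lean on these libraries where they do the work, as an engineer would, in place of code of your own. Each camera call takes 0.05 s, during which the arm holds its last target. There are 200 camera calls.

## Task

Three adhesive cartridges lie on the sorting board. Slide each one whose plunger is pulled out nose first into the narrow bay ahead of it, and each one whose plunger is pushed in tail first into the wide bay behind it, pressing it on until the stiff rubber pad at the end of its bay has gone back as far as it goes and the cartridge is fully home. Keep the cartridges on the board without lifting or forcing them, leave every plunger as pulled out or pushed in as it is now, and do not disturb the things around.

Things in the scene. Friction and masses are not known exactly. Their poses are not given: they have to be found in the camera images.
- board: grey fixed board 300 (its x) by 510 mm (its y), Origin on the bench below it; sliding surface at z = 8 mm. Three rows at its x = -86, 0, +86 mm, each one cartridge between two open-topped bays: a narrow one at +y, a wide one at -y. Bay walls 24 mm tall above the surface, end walls 34 mm. Any row's bay may be used. Each bay ends in a rubber pad on a springless friction slide: it yields at about 6 N, moves 6 to 10 mm, then meets a hard end (15 N is ample)
- narrow_mouth (a point): middle of the mouth of the middle narrow bay, on the sliding surface, at board y = +110 mm (the other bays at x = -86 and +86). Mouth flared to 62 mm; 46 mm clear between the walls from y = +130 to +215. A cartridge fully home has its rear flange just outside the mouth, by 10 to 20 mm. How deep the hard end lies is not given: it is felt
- wide_mouth (a point): middle of the mouth of the middle wide bay, on the sliding surface, at board y = -121 mm (the other bays at x = -86 and +86). Mouth flared to 77 mm; 70 mm clear between the walls from y = -135. A cartridge fully home has its flange 50 to 65 mm inside and its front half outside. How deep the hard end lies is not given: it is felt. Each bay, wide or narrow, ends in a pad
- plunger1 (a joint): how far the plunger of cartridge1 is pulled out, m: 0 = fully in, 0.065 = limit; starts at 0.052 to 0.062 or 0 to 0.004. White rod 12 mm across behind the rear flange, thumb disc 28 mm diameter, 5 mm thick, its front face at own y = -65 mm minus this value. Light friction only (1.2 N): pushing the disc moves it, pushing the flange does not
- plunger2 (a joint): how far the plunger of cartridge2 is pulled out, m: 0 = fully in, 0.065 = limit; starts at 0.052 to 0.062 or 0 to 0.004. White rod 12 mm across behind the rear flange, thumb disc 28 mm diameter, 5 mm thick, its front face at own y = -65 mm minus this value. Light friction only (1.2 N): pushing the disc moves it, pushing the flange does not
- plunger3 (a joint): how far the plunger of cartridge3 is pulled out, m: 0 = fully in, 0.065 = limit; starts at 0.052 to 0.062 or 0 to 0.004. White rod 12 mm across behind the rear flange, thumb disc 28 mm diameter, 5 mm thick, its front face at own y = -65 mm minus this value. Light friction only (1.2 N): pushing the disc moves it, pushing the flange does not
- flux: bystander: white bottle, 48 mm diameter, 100 mm tall, beside the board; origin under its middle
- parts_dish: bystander: white ceramic dish, 90 mm diameter, 30 mm tall; origin under its middle
- jar: bystander: small glass jar with a black cap, 44 mm diameter, 50 mm tall, beside the board; origin under its middle
- cartridge1: adhesive cartridge (syringe), lying nose towards the narrow bays, about 0.17 kg. Amber barrel 30 mm diameter, its axis 18 mm up. Origin on its underside, under mid-barrel; own +y to the nose, z up. Along own y (mm): nose tip (10 diameter) +60 to +80; front collar (40 wide, 36 tall) +50 to +60; rear flange (64 wide, 36 tall) -60 to -54. Collar and flange stand on the board: it slides, never rolls
- cartridge2: another, the same as cartridge1 in shape and size
- cartridge3: another, the same as cartridge1 in shape and size
Mind the look-alikes: they are no part of the job. Leave any green or purple look-alike of the cartridge2 alone.

How it is judged:
By the outcome, as a careful person would: the job done as asked, in the order asked, and still so for the second after the job is handed in, with the robot touching nothing.
It also fails if it takes over 61 s, if anything falls off the work surface, if the arm or the gripper's body presses on something with over 40 N, if the wrist force passes 120 N, or if a joint passes its speed limit or range.

## Working session

There is one attempt and no reset: what is moved stays moved. The work goes in short steps, each a Python script; the robot and the scene stay as the last script left them, time stands still between calls to the robot, and variables do not carry over. Pictures are saved under pics/ and viewed, about 8 in all and at most 12, crops included, and the job is handed in when it is done.

```bash
mkdir -p pics; ls
python3 - <<'E'
from rig import env
import cv2,numpy as np
np.set_printoptions(precision=4,suppress=True)
for n in ("top","side"):
    im=env.camera(n); cv2.imwrite(f"pics/{n}0.png",cv2.resize(im[:,:,::-1],(800,600),interpolation=cv2.INTER_CUBIC))
    np.save(f"pics/{n}0.npy",im)
    print(n,env.camera_params(n))
s=env.state();print(s)
E
```

```text
pics
top {'fx': 386.7505378825326, 'fy': 386.7505378825326, 'cx': 262.04386262730856, 'cy': 187.44707318500164, 'distortion': array([-0.0106,  0.    ,  0.    ,  0.    ,  0.    ]), 'R': array([[ 0.0223, -0.9997,  0.0052],
       [-0.9944, -0.0227, -0.1031],
       [ 0.1032, -0.0029, -0.9947]]), 't': array([-0.0348,  0.5365,  0.9937])}
side {'fx': 366.14971198912656, 'fy': 366.14971198912656, 'cx': 246.08334813041415, 'cy': 186.85924698960136, 'distortion': array([0.0291, 0.    , 0.    , 0.    , 0.    ]), 'R': array([[ 0.9242, -0.3817, -0.0127],
       [-0.1997, -0.4546, -0.868 ],
       [ 0.3256,  0.8047, -0.4964]]), 't': array([-0.5277,  0.1298,  0.9715])}
{'time': 0.1, 'joint_pos': array([ 54.7121,   9.1104,  91.565 ,  -0.0007,  79.4239, -12.0381]), 'dq': array([ 0.04  , -0.0781, -0.1397,  0.1209,  0.0379, -0.0063]), 'joint_efforts': array([  0.0001, -39.6987, -33.234 ,  -0.0002,   0.0041,  -0.    ]), 'eef_pos': array([0.2267, 0.5278, 0.2304]), 'tcp_rot': array([-179.98  ,    0.0973,   66.7503]), 'contact_force': array([-0.0913,  0.4234, -0.4869]), 'wrist_torque': array([ 0.0331,  0.0028, -0.0002]), 'opening': 0.08511184610420222}
```

View pics/top0.png

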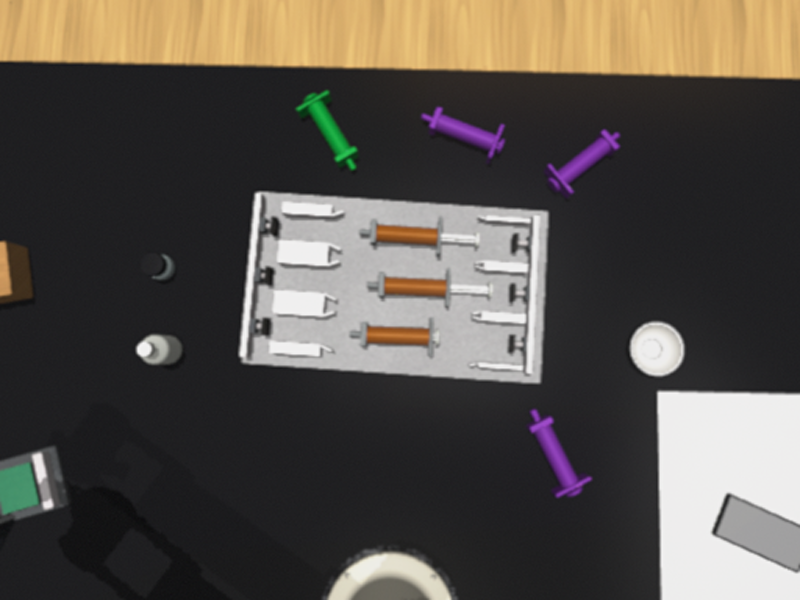

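View pics/side0.png

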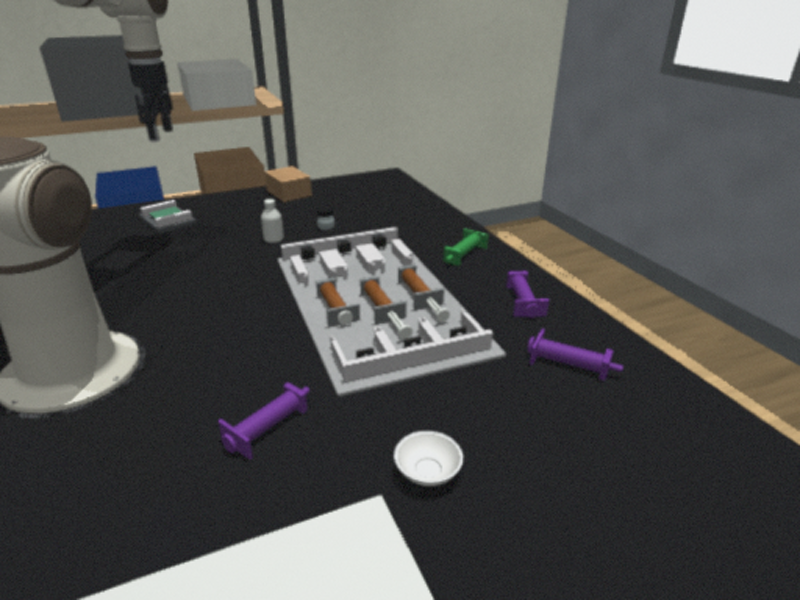

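Top view (800 px scale): the board runs from (258,192) to (540,382), with noses pointing left (+y). The plungers of the far (405,235) and middle (415,288) cartridges are out, and the near one (397,336) is in. The side view agrees. Next I'll measure.

```bash
cat > h.py <<'E'
from rig import env
import cv2,numpy as np
np.set_printoptions(precision=4,suppress=True)
def ray(n,uv):
    p=env.camera_params(n);K=np.array([[p['fx'],0,p['cx']],[0,p['fy'],p['cy']],[0,0,1]])
    q=cv2.undistortPoints(np.array(uv,float).reshape(-1,1,2),K,p['distortion']).reshape(-1,2)
    d=np.c_[q,np.ones(len(q))]@p['R']; return -p['R'].T@p['t'],d
def onz(n,uv,z):
    c,d=ray(n,uv); return c+d*((z-c[2])/d[:,2])[:,None]
def tri(u1,u2):
    c1,d1=ray('top',u1);c2,d2=ray('side',u2);out=[]
    for a,b in zip(d1,d2):
        s=np.linalg.lstsq(np.c_[a,-b],c2-c1,rcond=None)[0]
        p,q=c1+a*s[0],c2+b*s[1]; out.append(np.r_[(p+q)/2,np.linalg.norm(p-q)])
    return np.array(out)
def amber(im):
    h=cv2.cvtColor(im,cv2.COLOR_RGB2HSV);r=im.astype(int)
    return ((h[...,0]<18)&(h[...,1]>150)&(r[...,0]>70)).astype(np.uint8)
def blobs(m,a0,a1=1e9):
    n,l,s,c=cv2.connectedComponentsWithStats(m)
    return [(s[i,4],c[i],np.argwhere(l==i)[:,::-1]) for i in range(1,n) if a0<s[i,4]<a1]
E
python3 - <<'E'
from h import *
T=np.load('pics/top0.npy');S=np.load('pics/side0.npy')
cs={}
for n,im in(('top',T),('side',S)):
    b=[x for x in blobs(amber(im),60,2000) if 90<x[1][1]<240 and x[1][0]>(150 if n=='top' else 195)]
    print(n,[(x[0],x[1]) for x in b]); cs[n]=b
# board outline
g=T.astype(int);grey=((g.min(2)>90)&(g.max(2)-g.min(2)<40)).astype(np.uint8)
am=amber(T); m=cv2.morphologyEx(grey|am,cv2.MORPH_CLOSE,np.ones((5,5)))
b=[x for x in blobs(m,8000) if 240<x[1][0]<270]
for x in b:
    hull=cv2.convexHull(x[2].astype(np.int32)); ap=cv2.approxPolyDP(hull,6,True).reshape(-1,2); print('board',x[0],ap,onz('top',ap,.008))
w=(g.min(2)>205).astype(np.uint8)
for x in blobs(w,25): 
    if 150<x[1][0]<360 and 110<x[1][1]<250: print('white',x[0],x[1],x[2].min(0),x[2].max(0),onz('top',[x[1]],.032))
print(T[100:250:1,290].min(1)[:20])
for x in cs['top']:
    p=onz('top',x[2],.026); c=p.mean(0); u,s,v=np.linalg.svd((p-c)[:,:2]); print('bar',c,np.degrees(np.arctan2(*(v[0][::-1]*np.sign(v[0][1]))))-90)
cv2.imwrite('pics/crop.png',cv2.resize(T[115:255,150:356,::-1],None,fx=3.8,fy=3.8,interpolation=cv2.INTER_CUBIC))
E
```

```text
top [(np.int32(342), array([260.1053, 149.9503])), (np.int32(342), array([265.2924, 183.2339])), (np.int32(355), array([254.1437, 214.4535]))]
side [(np.int32(94), array([264.3404, 179.1489])), (np.int32(106), array([211.5377, 188.4623])), (np.int32(114), array([240.3158, 187.0088]))]
board 21212 [[350 135]
 [344 245]
 [154 231]
 [165 122]] [[ 0.689  -0.2602  0.008 ]
 [ 0.3905 -0.2439  0.008 ]
 [ 0.4162  0.262   0.008 ]
 [ 0.7134  0.2471  0.008 ]]
white 340 [160.0706 175.7647] [154 124] [166 227] [[0.5616 0.2468 0.032 ]]
white 239 [196.7615 133.2134] [180 129] [219 137] [[0.6782 0.1547 0.032 ]]
white 75 [323.5733 139.64  ] [309 138] [338 141] [[ 0.6687 -0.184   0.032 ]]
white 366 [341.0137 188.0137] [337 138] [345 238] [[ 0.54   -0.2307  0.032 ]]
white 93 [295.     151.6774] [283 149] [306 154] [[ 0.6343 -0.1081  0.032 ]]
white 481 [193.8649 161.1393] [177 154] [217 169] [[0.6026 0.1593 0.032 ]]
white 161 [323.0248 170.0062] [307 167] [337 173] [[ 0.5868 -0.183   0.032 ]]
white 105 [300.2    184.3143] [289 182] [312 187] [[ 0.5473 -0.123   0.032 ]]
white 498 [190.8775 193.5803] [174 186] [213 201] [[0.5163 0.1637 0.032 ]]
white 159 [321.5597 202.4717] [308 199] [335 206] [[ 0.5007 -0.1796  0.032 ]]
white 250 [188.26 222.44] [172 218] [210 227] [[0.4407 0.1674 0.032 ]]
white 76 [319.6579 233.9079] [306 232] [333 236] [[ 0.4187 -0.1752  0.032 ]]
[36 35 36 36 35 37 36 38 37 36 37 38 37 38 38 39 40 39 40 40]
bar [ 0.638  -0.0153  0.026 ] -2.7028658514351065
bar [ 0.5488 -0.0311  0.026 ] -1.0567402302289963
bar [ 0.4656 -0.0036  0.026 ] -0.8500696485315444
```

View pics/crop.png

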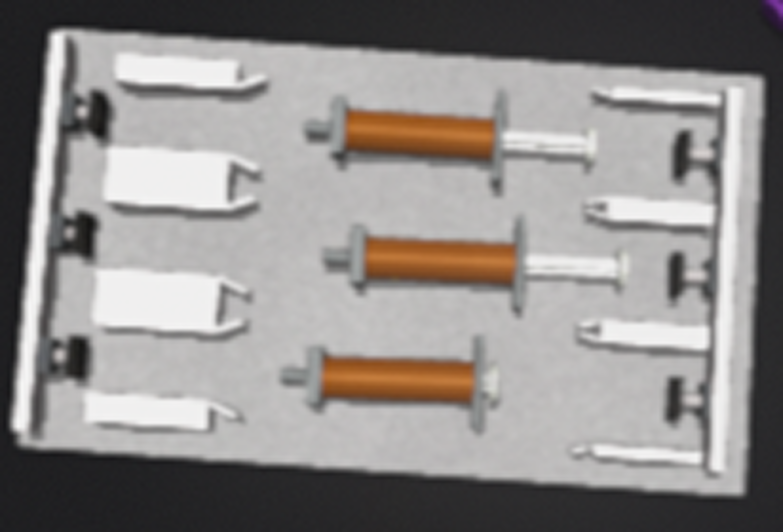

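Board centre is about (0.552, 0.001), yaw −2.8°. The bay midlines agree within 1 mm, and the cartridges lie within 2 mm of their rows. I'll start with the far cartridge: grip the barrel lightly, slide it into the bay, release, then push on the flange.

```bash
cat >> h.py <<'E'
C=np.array([.5523,.0012]);YAW=-2.8;a=np.radians(YAW)
R2=np.array([[np.cos(a),-np.sin(a)],[np.sin(a),np.cos(a)]])
def W(x,y,z): return np.r_[C+R2@[x,y],z]
def B(p): return R2.T@(np.asarray(p)[:2]-C)
O=[180,0,YAW]
def st(m=''):
    s=env.state();print(m,'t',round(s['time'],2),'board',B(s['eef_pos'])*1000,'z',s['eef_pos'][2].round(4),'F',s['contact_force'].round(1),'op',round(s['opening'],4));return s
def pic(n,f,box=None,k=1.5625):
    im=env.camera(n);np.save(f'pics/{f}.npy',im)
    if box: im=im[box[1]:box[3],box[0]:box[2]]
    cv2.imwrite(f'pics/{f}.png',cv2.resize(im[:,:,::-1],None,fx=k,fy=k,interpolation=cv2.INTER_CUBIC))
E
python3 - <<'E'
from h import *
print(tri([[260.1,150],[265.3,183.2],[254.1,214.5]],[[264.3,179.1],[240.3,187],[211.5,188.5]]))
for p in [(.638,-.0153),(.5488,-.0311),(.4656,-.0036)]: print(B(p)*1000)
y0=B((.638,-.0153))[1]+.002
env.command_gripper(.046,20)
env.reach(W(.086,y0-.032,.10),O);st('above')
env.movel(W(.086,y0-.032,.014),feed=.12,threshold=6);st('down')
env.command_gripper(.02,20);st('grip')
pic('top','g1',(150,115,356,255),3.8)
E
```

```text
[[ 0.6313 -0.0141  0.0405  0.0074]
 [ 0.544  -0.0299  0.0402  0.0068]
 [ 0.4617 -0.0028  0.0395  0.0068]]
[ 86.4037 -12.2939]
[ -1.918  -32.4324]
[-86.362   -9.0295]
above t 3.12 board [ 86.0559 -41.2987] z 0.1002 F [0.7 0.2 0.6] op 0.0458
down t 3.98 board [ 86.806  -42.4129] z 0.0149 F [ 0.6  0.8 -0.2] op 0.0456
grip t 4.26 board [ 87.0849 -42.5217] z 0.0154 F [0.1 0.1 4.2] op 0.0295
```

View pics/g1.png

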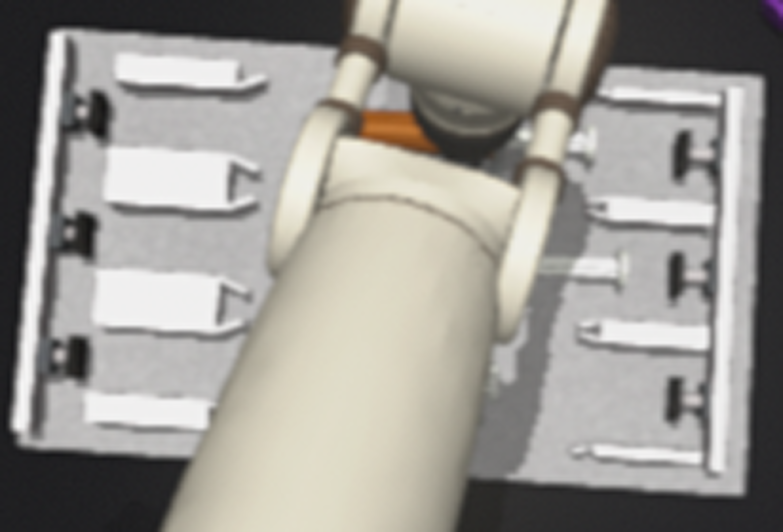

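Run:
```python
from h import *
y0=-.0103;s=st()
hit=env.movel(W(.086,-.042+.060,.0145),O,feed=.1,threshold=10);st(f'drag1 {hit}')
if not hit:
    hit=env.movel(W(.086,-.042+.125,.0145),O,feed=.08,threshold=10);st(f'drag2 {hit}')
pic('side','s1',(180,140,340,260),5)
```

```text
t 4.31 board [ 87.0795 -42.5231] z 0.0154 F [-1.3  0.7  5.6] op 0.0291
drag1 False t 5.06 board [86.693  19.9759] z 0.0154 F [0.5 2.5 5.6] op 0.0293
drag2 False t 6.02 board [86.6053 84.3277] z 0.0154 F [0.2 0.2 6.1] op 0.0295
```

View pics/s1.png

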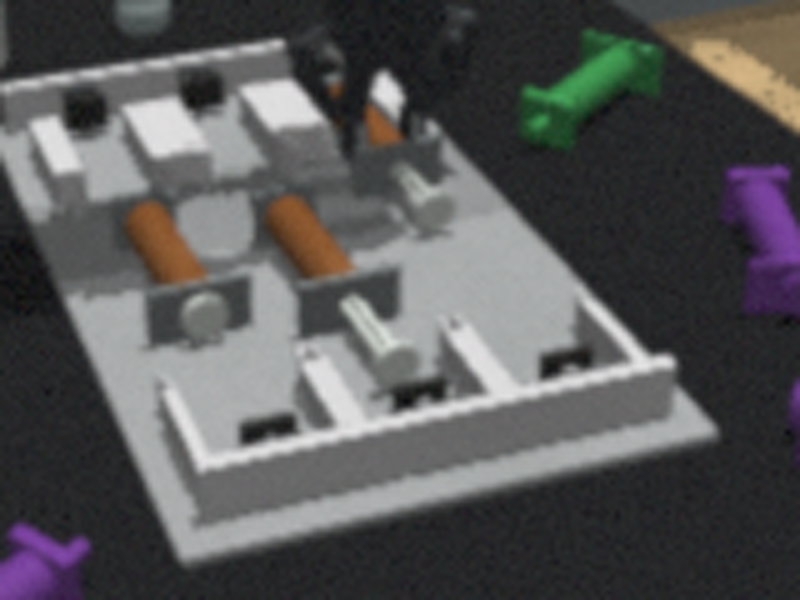

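The side view shows cartridge 3's collar is in the narrow bay and its plunger is undisturbed. Next I'll release and push on the flange.

```bash
cat >> h.py <<'E'
def narrow_push(x,yg):   # yg: finger centre when gripped at own y=-32
    env.command_gripper(.046); st('rel')
    env.movel(W(x,yg,.065),O,feed=.2)
    env.command_gripper(.028)
    env.movel(W(x,yg-.047,.065),O,feed=.2)
    h=env.movel(W(x,yg-.047,.014),O,feed=.15,threshold=5);st(f'behind {h}')
    if h: return
    h=env.movel(W(x,yg-.030,.014),O,feed=.06,threshold=15)
    if not h: h=env.movel(W(x,.110,.014),O,feed=.03,threshold=15)
    st(f'push {h}')
E
python3 - <<'E'
from h import *
narrow_push(.086,.0843)
E
```

```text
rel t 6.38 board [85.2247 83.4786] z 0.0138 F [ 0.6  0.9 -0.4] op 0.0459
behind False t 7.97 board [85.7817 37.8938] z 0.0138 F [-0.1  0.8  0.3] op 0.0281
push True t 9.23 board [86.0985 68.6523] z 0.0137 F [ 0.2 -2.4  0.4] op 0.0276
```

Run:
```python
from h import *
for i in range(6):
    y=B(env.state()['eef_pos'])[1]
    h=env.movel(W(.086,y+.004,.014),O,feed=.02,threshold=15);st(h)
    if h: break
env.movel(W(.086,y-.004,.014),O,feed=.06);env.movel(W(.086,y-.006,.09),O,feed=.2)
env.reach([.40,.30,.25],O);st()
pic('top','t2',(150,115,356,255),3.8)
```

```text
True t 9.47 board [85.985  68.6012] z 0.0136 F [-0.1 -2.   1.1] op 0.0279
 t 11.67 board [-166.2227  290.4122] z 0.2492 F [ 0.4 -1.5 -0.1] op 0.0285
```

View pics/t2.png

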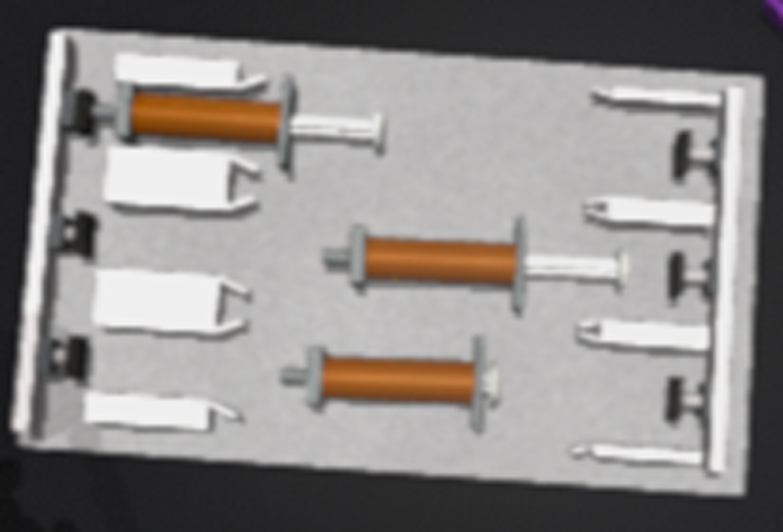

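Far cartridge: its pad (px 93,115) has gone back about 11 mm to the stop, and a second 15 N push gave no motion. The flange (288) is about 17 mm outside the mouth (265), and the plunger is unchanged. Next is the middle one.

```bash
cat >> h.py <<'E'
def narrow(x,y0):
    g=y0-.032
    env.command_gripper(.046,20)
    env.reach(W(x,g,.08),O)
    h=env.movel(W(x,g,.013),O,feed=.12,threshold=6);st(f'down {h}')
    if h: return
    env.command_gripper(.02,20);st('grip')
    h=env.movel(W(x,.083,.013),O,feed=.09,threshold=10);s=st(f'drag {h}')
    if h: return
    narrow_push(x,B(s['eef_pos'])[1])
    y=B(env.state()['eef_pos'])[1]
    h=env.movel(W(x,y+.006,.014),O,feed=.02,threshold=17);st(f'again {h}')
    env.movel(W(x,y-.004,.014),O,feed=.06);env.movel(W(x,y-.006,.09),O,feed=.2)
E
python3 - <<'E'
from h import *
narrow(0,-.0304);st('end')
E
```

```text
down False t 14.31 board [  0.5996 -62.3593] z 0.0136 F [-0.5 -0.2 -0.1] op 0.046
grip t 14.59 board [  1.0043 -62.652 ] z 0.0143 F [-1.4  1.   5.9] op 0.0294
drag False t 16.36 board [ 1.3689 82.8289] z 0.0143 F [-0.7 -2.2  6.5] op 0.0295
rel t 16.67 board [-0.6129 83.2565] z 0.0125 F [-0.   0.1 -0.3] op 0.0462
behind False t 18.27 board [-0.1112 36.3962] z 0.014 F [0.8 0.2 0.3] op 0.0281
push True t 19.56 board [ 0.0375 68.5069] z 0.0138 F [ 0.4 -3.   1.9] op 0.0279
again True t 19.82 board [ 0.0075 68.4207] z 0.0137 F [ 0.6 -1.6  0.6] op 0.0278
end t 20.6 board [-0.4099 62.6236] z 0.0895 F [ 0.1 -0.  -0.2] op 0.0281
```

```bash
cat >> h.py <<'E'
def wide(x,y0):
    g=y0+.025
    env.command_gripper(.046,20)
    env.reach(W(x,g,.09),O)
    h=env.movel(W(x,g,.013),O,feed=.12,threshold=6);st(f'down {h}')
    if h: return
    env.command_gripper(.02,20);st('grip')
    h=env.movel(W(x,-.078,.013),O,feed=.08,threshold=10);s=st(f'drag {h}')
    if h: return
    g=B(s['eef_pos'])[1]
    env.command_gripper(.046); st('rel')
    env.movel(W(x,g,.065),O,feed=.2)
    env.command_gripper(.018)
    f=g+.035+.019
    env.movel(W(x,f,.065),O,feed=.2)
    h=env.movel(W(x,f,.014),O,feed=.12,threshold=5);st(f'front {h}')
    if h: return
    h=env.movel(W(x,-.08,.014),O,feed=.03,threshold=15);st(f'push {h}')
    y=B(env.state()['eef_pos'])[1]
    h=env.movel(W(x,y-.006,.014),O,feed=.02,threshold=17);st(f'again {h}')
    env.movel(W(x,y+.004,.014),O,feed=.06);env.movel(W(x,y+.006,.09),O,feed=.2)
E
python3 - <<'E'
from h import *
wide(-.086,-.007)
env.reach([.40,.30,.25],O);st('end')
pic('top','t3',(150,115,356,255),3.8)
E
```

```text
down False t 22.18 board [-85.0808  18.0037] z 0.0136 F [ 0.4  0.3 -0.2] op 0.0458
grip t 22.46 board [-84.9708  17.8872] z 0.014 F [0.3 0.6 4.4] op 0.0291
drag False t 23.81 board [-84.9366 -78.181 ] z 0.014 F [-0.5  1.5  6.4] op 0.029
rel t 24.12 board [-86.3195 -77.9653] z 0.0128 F [-0.7 -0.6 -0.1] op 0.0461
front False t 25.9 board [-85.6741 -24.6971] z 0.0143 F [-0.1  1.5  1. ] op 0.0178
push True t 27.12 board [-86.2696 -60.6022] z 0.0139 F [1.3 3.1 1.5] op 0.0181
again True t 27.37 board [-86.6087 -60.464 ] z 0.0136 F [0.6 2.  2.1] op 0.0181
end t 29.6 board [-166.5956  290.1102] z 0.2489 F [0.6 1.2 0.2] op 0.0179
```

View pics/t3.png

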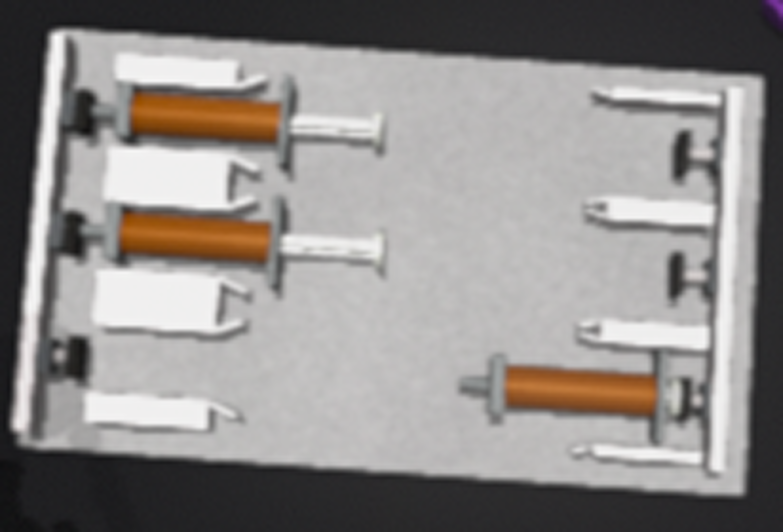

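Top view: the middle cartridge is home like the far one, with its pad back at (68,235). The near cartridge sits in the wide bay with its pad pressed back. I'll check its plunger and the surroundings from the side.

Run:
```python
from h import *
pic('side','s3',(180,140,340,260),5)
a=np.load('pics/top0.npy')[185:245,240:350,::-1];b=np.load('pics/t3.npy')[185:245,240:350,::-1]
cv2.imwrite('pics/cmp.png',cv2.resize(np.vstack([a,b]),None,fx=5,fy=5,interpolation=cv2.INTER_CUBIC)[:600])
d=np.abs(np.load('pics/top0.npy').astype(int)-np.load('pics/t3.npy')).max(2)>60
print([(x[0],x[1].round()) for x in blobs(d.astype(np.uint8),15)])
```

```text
[(np.int32(574), array([205., 147.])), (np.int32(21), array([171., 142.])), (np.int32(24), array([176., 142.])), (np.int32(574), array([258., 151.])), (np.int32(16), array([177., 150.])), (np.int32(22), array([224., 172.])), (np.int32(31), array([173., 176.])), (np.int32(540), array([202., 178.])), (np.int32(542), array([264., 184.])), (np.int32(7466), array([ 38., 308.])), (np.int32(498), array([254., 215.])), (np.int32(512), array([304., 218.])), (np.int32(228), array([ 95., 224.])), (np.int32(54), array([328., 220.])), (np.int32(114), array([ 68., 243.])), (np.int32(77), array([ 28., 313.])), (np.int32(17), array([  1., 343.]))]
```

View pics/s3.png

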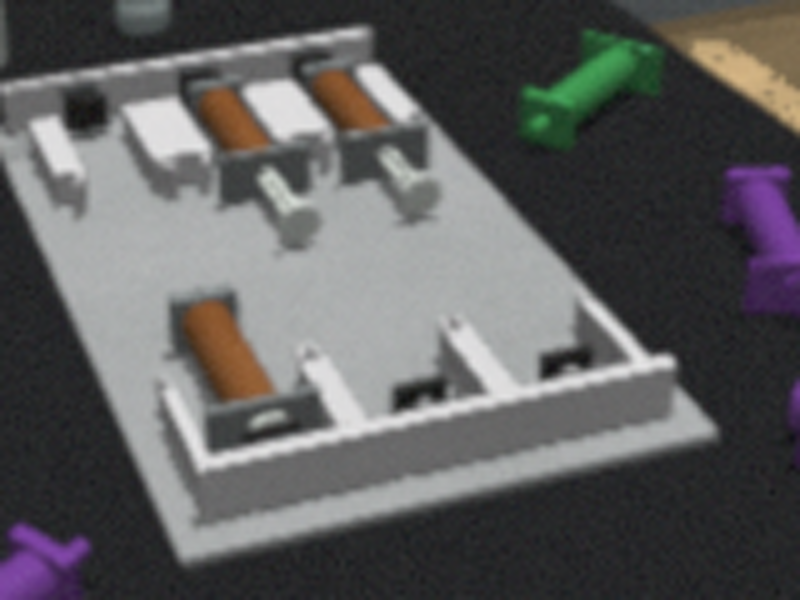

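View pics/cmp.png

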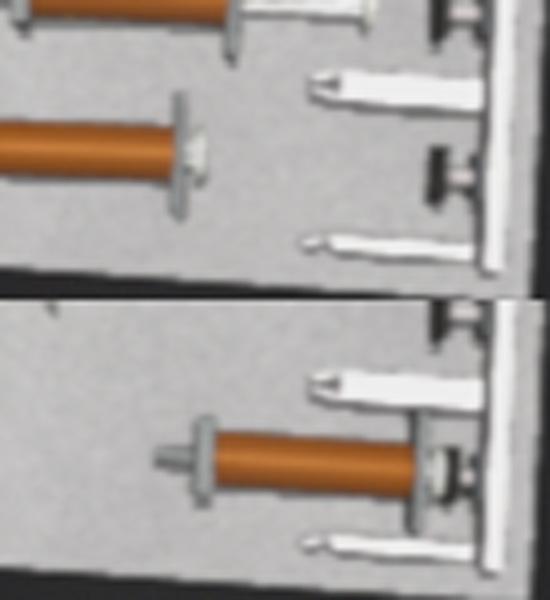

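Run:
```python
from h import *
env.move_j([54.712, 9.076, 91.501, 0, 79.423, -12.038]);env.command_gripper(.085);st()
pic('top','t4')
d=np.abs(np.load('pics/top0.npy').astype(int)-np.load('pics/t4.npy')).max(2)>50
print([(x[0],x[1].round()) for x in blobs(d.astype(np.uint8),8)])
a=np.load('pics/t3.npy').astype(int)[120:240,160:350];b=np.load('pics/t4.npy')[120:240,160:350];print((np.abs(a-b).max(2)>60).sum())
env.finish_job()
```

```text
t 31.47 board [-350.6706  510.5552] z 0.2313 F [-0.7 -0.3  0.5] op 0.0852
[(np.int32(633), array([206., 147.])), (np.int32(27), array([172., 142.])), (np.int32(45), array([177., 145.])), (np.int32(666), array([260., 151.])), (np.int32(9), array([173., 150.])), (np.int32(26), array([224., 172.])), (np.int32(37), array([173., 176.])), (np.int32(586), array([202., 178.])), (np.int32(611), array([265., 184.])), (np.int32(9), array([168., 176.])), (np.int32(18), array([239., 185.])), (np.int32(10), array([308., 185.])), (np.int32(544), array([254., 215.])), (np.int32(563), array([303., 218.])), (np.int32(27), array([228., 214.])), (np.int32(18), array([279., 215.])), (np.int32(60), array([328., 220.])), (np.int32(9), array([280., 224.]))]
0
the job is handed in; nothing more can be done
```

I slid all three cartridges home and handed the job in at 31.5 s of the 61 s allowed. The far and middle cartridges, with plungers out, went nose first into their own narrow bays. The near one, with its plunger in, went tail first into its own wide bay. I gripped each barrel lightly, slid it into its bay and let go. I then pushed on the flange or collar, beside the rod or nose, so the gripper never touched a plunger.

**What the last checks showed:**
- **Hard ends:** each push stopped at the 15 N threshold, and a second push of 15–17 N moved nothing. The far and near pads are about 11 mm and 9 mm back in the pictures, and the middle one looks the same as the far one.
- **Plungers:** all three look unchanged. The near cartridge's disc rests against its pad. A change of 1–2 mm there would be too small for the pictures to show.
- **Surroundings:** a before-and-after comparison of the top view, with the arm back at its start pose, shows changes only on the board, so the bottle, jar, dish and look-alikes did not move.

**What disagreed:**
- **Position along the board:** the arm's end positions put the home positions a few millimetres off the stated ranges, all in the same direction. The likely cause is my estimate of the board centre along its length, about 5 mm off. The pushes stopped on felt contact, so this did not affect the result.
- **Barrel height:** the two-view measurement came out at about 40 mm, against 26 mm for the barrel axis in the text. The views missed each other by 7 mm, because the side camera saw only part of each barrel. I used the text's height, and the grips confirmed it.
- **Grip force:** each grip pushed up on the tool with about 4–6 N because it held the barrel slightly above its axis. No cartridge was lifted.

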